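Take the combination padlock off the gold-leaf strongbox and hold it up

TASK

The first two numbers of the dial padlock on the gold-leaf strongbox are already dialled in: turn its dial clockwise, click by click, until the long zero mark stands at the index beside the shackle, without running on past it. Then pull the shackle fully open, slip it out of the hasp staple, and finish while holding the opened lock in the gripper, still and level with its dial uppermost, at least 10 cm above the lid; leave everything else where it lies.

Things in the scene. Friction and masses are not known exactly. Their poses are not given: they have to be found in the camera images.
- strongbox: Green steel box, 300 (x) by 360 (y) by 100 high, fixed to the bench. Origin at the centre of its underside, x away from the robot at yaw 0, z up. Its flat top is the lid: two leaves that meet on a seam along y through the middle; the steel hasp strap lies in it flush (nothing but the staple stands over 5 mm proud).
- staple (a point): On the lid surface (z = 0.100), midway between the staple's feet; axes as the strongbox. The staple is a fixed arch of 6 mm steel rod, its legs 13 mm to +y and to -y of this point, crossbar 25 to 31 mm above the lid. The shackle's toe leg runs through the arch along x; the -y leg of the staple stands inside the shackle's loop, near the lock's middle line.
- lock_center (a point): Middle of the padlock's steel body, 58 long (x), 50 wide (y), 24 thick (z), about 0.48 kg in all, lying loose on the lid, dial up; 12 mm above its underside. Axes: x towards the shackle (roughly away from the robot), y across the body, z up along the dial's axis. The index is a short white line on its top at the shackle end. The sides are free to be gripped across y, almost down to the lid.
- dial_top (a point): Centre of the top of the black round knurled dial on the lock: 36 in diameter, 14 high, from 24 to 38 mm above the lock's underside, on the axis through lock_center. It carries 12 white marks, one for each click; the long one is zero. Axes as the lock, not turning with the dial.
- lock_dial (a joint): Dial angle in rad: 0 when the zero mark is at the index, growing clockwise seen from above; it starts 2 to 4 clicks short (negative). One notch (click) every 0.524 rad, 0 being one; it takes 0.03 to 0.04 N m to click over, and the dial is drawn to the nearest notch when let go. The lock opens only within about 0.2 rad of 0; once the shackle is out the dial is held.
- lock_shackle (a joint): Travel of the U-shaped shackle towards lock +x, in m: 0 shut, 0.022 fully open. 8 mm rod, level, 12 mm above the lock's underside. With the dial off zero it stops after 1 mm; at zero it slides with 4 N of friction, has no spring, and stays where left. It is drawn out by pulling the body along -x off the staple: 5 to 13 mm of slack, then the bow catches the staple's -y leg.
- lock_gap (a point): Point of the lock body 37 mm ahead (x) of lock_center, same axes: the middle of the 16 mm gap between body and toe when the shackle is fully open (body's face at 29, toe at 45 mm from lock_center; shackle legs 13 mm either side, toe at +y). With this point on the staple's -y leg, the lock lifts straight up off the staple. Shut, the bow's inside is 55 mm from lock_center.
- knife: Gilder's knife, 270 long and 17 wide, black handle, lying on the front leaf of the lid to the side of the lock. Bystander.
- size_jar: Small amber jar, 44 in diameter and 58 high, standing on the rear leaf of the lid. Bystander.
- gilder_brush: Flat brush with a wide wooden handle, about 127 by 85, on the bench to the left. Bystander.
- burnisher: Burnisher, 210 long, on the bench to the right. Bystander.
- water_cup: White cup, 72 in diameter and 75 high, on the bench to the right. Bystander.
- moulding_offcut: Short gilded piece of frame moulding, 60 by 120 and 34 high, on the bench to the left. Bystander.
There are look-alikes about, which are no part of the job. Leave any pink, purple or red look-alike of the part that bears lock_center alone.

How it is judged:
By the outcome, as a careful person would: the job done as asked, in the order asked, and still so for the second after the job is handed in, while the arm keeps its last pose, push and grip.
It also fails if it takes over 67 s, if anything falls off the work surface, if the arm or the gripper's body presses on something with over 40 N, if the wrist force passes 120 N, or if a joint passes its speed limit or range.

ROBOT

A 6-joint arm with a two-finger parallel gripper is mounted at the origin on the work surface. World frame = base frame: x ahead of the robot, y to its left, z up, the work surface at z = 0. Lengths are in m, angles in rad, forces in N, time in s.
With the tool pointing down it reaches from about 0.4 to 0.825 m from the base axis. Payload 7 kg.
Tool frame: the origin (TCP) lies midway between the tips of the shut fingers; the grasp point (between the pads) lies 19 mm behind it; z points along the fingers, x is the direction in which the jaws open and shut, and the axes are right-handed (so a half turn about z gives the same grasp; the last joint's range is limited). The gripper opens to 88 mm and grips with 3 to 60 N. Pads are 19 mm wide; open, the fingers measure 130 mm over their backs; the gripper's body (78 mm by 193 mm) begins 47 mm behind the grasp point.
Start: joints at [0.288, 0.359, 0.012, 0, -1.224, -0.288], TCP at [0.675, -0, 0.227] pointing down, gripper open.
Joint ranges: [-3.07, 3.07], [-1.43, 2.12], [-1.02, 1.25], [-3.03, 1.67], [-3.05, -0], [-3.03, 3.03]. Speed limits (rad/s): [2.39, 2.39, 3.01, 3.14, 3.14, 3.14].

INTERFACE

Orientations are given as [roll, pitch, yaw] about the fixed x, y, z axes, in that order (R = Rz(yaw) Ry(pitch) Rx(roll)).
In Python, from bench import readout, snapshot, finish_job gives the robot as it stands.
- The arm moves only by the tool servo_tool, never from a script. Its argument "commands" is a list that holds one entry, the list of rows, each a list of 7 numbers: the turn, a rotation vector about the tool's x, y, z in rad, then the shift along the tool's x, y, z in cm, then the opening, from 0 (shut) to 1 (fully open). In form: [[[wx, wy, wz, x, y, z, fingers], ...]]. A call has exactly 10 rows; each row shifts and turns the commanded pose from where the row before left it, along the tool's axes as they then stand; what a row does not reach is not made up. A row lasts 1/12 s, in which the tool goes at most 41.7 mm and 7.16 degrees, less where a joint would pass 70% of its speed; a pose out of reach is approached as far as the arm can. A call with a gripper value outside its range is refused whole. The fingers move at their own pace and stop on an object; "force" is the grip in N (left out, the last holds). Time passes only in rows, so rows that do not move let the fingers close, or fill a call up. It gives the time, the measured TCP pose, the force and the opening at its end, in the units of the state.
- readout.get_state(): the state, without advancing time (a new reading comes with each control period).
- snapshot(name): name is "scene" or "side" or "wrist"; returns a dict with "image" (420x560x3 uint8, blue, green, red), "fov_y" (degrees; the focal length in pixels is half the picture's height over the tangent of half this angle, whatever the lens; pixels are square), "cx", "cy" (the principal point, pixels), "extrinsics" (4x4, takes a point from world to camera coordinates); the wrist camera has in their place "tool_from_camera" (4x4, takes a point from camera to tool coordinates, whose origin is the TCP and whose axes are the tool frame's). Camera axes: x right, y down, z forward; pixel columns grow to the right and rows downward; lengths in m; the calibration is good to about 2 mm. A picture is of the moment at which its call begins: read the wrist's pose just before it. There is no depth.
- finish_job(): hands the job in, once; it reports no verdict.
The state is a dict: "time_s": time; "joint_pos": joint angles; "qvel": joint speeds; "effort": joint torques, N m; "tcp_pos": TCP position; "ee_rot": TCP orientation; "force": force on the tool from outside, world axes, zero at the start; "wrist_torque": the same for the moment, N m; "width": finger opening in m.
Only numpy, scipy, OpenCV 4.12 (cv2) and the standard library are available. Lean on these libraries where they do the work, as an engineer would, in place of code of your own. Each camera call takes 0.05 s, during which the arm holds its last target.

## Working session

There is one attempt and no reset: what is moved stays moved. The work goes in short steps, Python scripts to look and compute and a tool call to move; the robot and the scene stay as the last step left them, time stands still between calls to the robot, and variables do not carry over. Pictures are saved under pics/ and viewed, and the job is handed in when it is done.

Besides the shell and the picture viewer there is one more tool, called after "Call:" in YAML: its name, and indented under it one key for each argument. servo_tool: Moves the arm, as the interface text tells. Its arguments: {"type":"object","properties":{"commands":{"type":"array","items":{"type":"array","items":{"type":"array","items":{"type":"number"}}}},"force":{"type":"number"}},"required":["commands"]}

```bash
ls; mkdir -p pics
cat > h.py <<'E'
import numpy as np, cv2, json, pickle
from scipy.spatial.transform import Rotation as R
from bench import readout, snapshot, finish_job
def snap(name,fn):
    st=readout.get_state(); s=snapshot(name); s['st']=st
    cv2.imwrite(f'pics/{fn}.png',s['image']); pickle.dump(s,open(f'pics/{fn}.pkl','wb')); return s
def load(fn): return pickle.load(open(f'pics/{fn}.pkl','rb'))
def T_wc(s):
    if 'extrinsics' in s: return np.linalg.inv(np.array(s['extrinsics']))
    st=s['st'];T=np.eye(4);T[:3,:3]=R.from_euler('xyz',st['ee_rot']).as_matrix();T[:3,3]=st['tcp_pos']
    return T@np.array(s['tool_from_camera'])
def ray(s,u,v):
    f=s['image'].shape[0]/2/np.tan(np.radians(s['fov_y'])/2)
    T=T_wc(s); d=np.array([(u-s['cx'])/f,(v-s['cy'])/f,1.]); d=T[:3,:3]@d
    return T[:3,3],d/np.linalg.norm(d)
def onz(s,u,v,z):
    o,d=ray(s,u,v); return o+d*(z-o[2])/d[2]
def tri(obs):
    A=np.zeros((3,3));b=np.zeros(3)
    for s,u,v in obs:
        o,d=ray(s,u,v);P=np.eye(3)-np.outer(d,d);A+=P;b+=P@o
    p=np.linalg.solve(A,b)
    return p,[float(np.linalg.norm((np.eye(3)-np.outer(ray(s,u,v)[1],ray(s,u,v)[1]))@(p-ray(s,u,v)[0]))) for s,u,v in obs]
def proj(s,p):
    T=np.linalg.inv(T_wc(s)); c=T[:3,:3]@np.array(p)+T[:3,3]
    f=s['image'].shape[0]/2/np.tan(np.radians(s['fov_y'])/2)
    return s['cx']+f*c[0]/c[2], s['cy']+f*c[1]/c[2]
def crop(fn,u0,v0,u1,v1,k):
    im=cv2.imread(f'pics/{fn}.png')[v0:v1,u0:u1]; cv2.imwrite(f'pics/{fn}_c{u0}_{v0}.png',cv2.resize(im,None,fx=k,fy=k,interpolation=cv2.INTER_CUBIC))
E
python3 - <<'E'
from h import *
for n in ['scene','side','wrist']:
    s=snap(n,n+'0'); print({k:(v if k!='image' else v.shape) for k,v in s.items()})
E
```

```text
pics
{'image': (420, 560, 3), 'fov_y': 45.83493659316519, 'cx': 287.70885294256544, 'cy': 207.11179195789865, 'extrinsics': array([[-0.7835925 ,  0.62104677,  0.01684339,  0.40912613],
       [ 0.46275289,  0.60152895, -0.65117024, -0.17002964],
       [-0.41453896, -0.50245779, -0.75874477,  1.65707603],
       [ 0.        ,  0.        ,  0.        ,  1.        ]]), 'st': {'time_s': 0.0, 'joint_pos': array([ 2.88112786e-01,  3.59389021e-01,  1.10464311e-02, -3.56198695e-04,
       -1.22410798e+00, -2.88104651e-01]), 'qvel': array([ 0.00179079,  0.00016647,  0.00102268, -0.00058898,  0.0005162 ,
        0.00046447]), 'effort': array([-8.00930356e-04, -5.82726967e+01,  2.93058443e+01,  6.99745238e+00,
        6.93249181e-03, -2.06530804e-04]), 'tcp_pos': array([ 6.74498770e-01, -1.98499042e-05,  2.25614815e-01]), 'ee_rot': array([-3.14144363e+00, -1.68121035e-03,  3.14147935e+00]), 'force': array([1.19469341, 0.42887572, 0.087287  ]), 'wrist_torque': array([ 0.01405797, -0.00985114,  0.0069642 ]), 'width': 0.08747939912818829}}
{'image': (420, 560, 3), 'fov_y': 49.92354580008106, 'cx'
[... 1468 characters left out ...]
]), 'st': {'time_s': 0.1, 'joint_pos': array([ 2.88075366e-01,  3.59300835e-01,  1.11585005e-02, -3.24449110e-04,
       -1.22407687e+00, -2.88091866e-01]), 'qvel': array([-1.74141392e-03, -2.00870113e-03,  1.02008844e-03,  1.93485003e-04,
       -1.67648906e-04,  4.07000107e-05]), 'effort': array([-1.42273191e-03, -5.84165347e+01,  2.93752134e+01,  7.01551259e+00,
        1.01412315e-02, -6.66964229e-05]), 'tcp_pos': array([ 6.74570598e-01, -3.55827515e-05,  2.25726320e-01]), 'ee_rot': array([-3.14148079e+00, -1.45090706e-03,  3.14146560e+00]), 'force': array([-0.29265121,  0.84942044,  0.1872546 ]), 'wrist_torque': array([0.0385639 , 0.00825277, 0.0173069 ]), 'width': 0.08783172189068078}}
```

View pics/scene0.png

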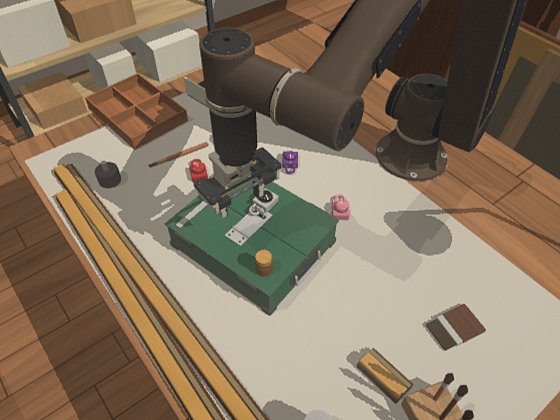

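View pics/side0.png

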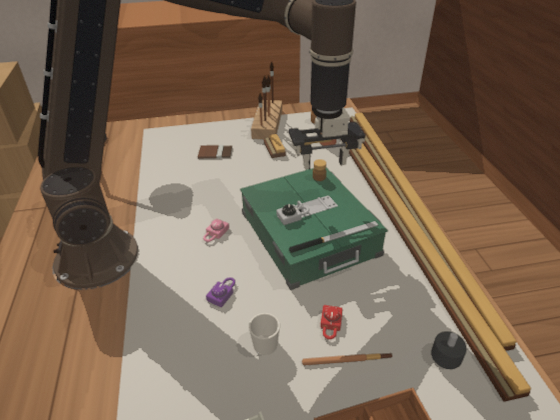

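View pics/wrist0.png

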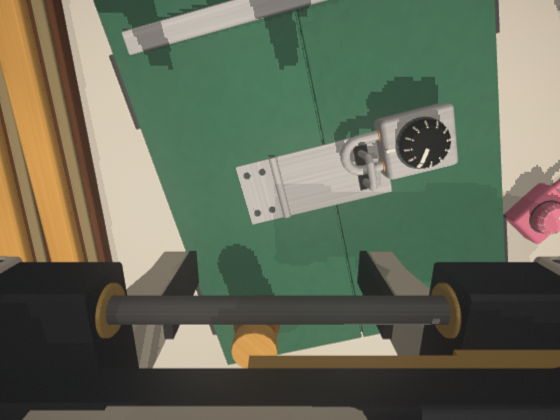

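The lock is the steel-grey one on the green lid. In wrist0 its dial is at about (424,142), the bow at (360,155) and the staple at (372,168). The pink, purple and red look-alikes lie off the box on the bench, so I leave them alone. Next I enlarge the lock to confirm it.

Run:
```python
from h import *
crop('wrist0',330,90,470,200,5); crop('side0',255,180,355,240,7)
```

```text
(no output)
```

View pics/wrist0_c330_90.png

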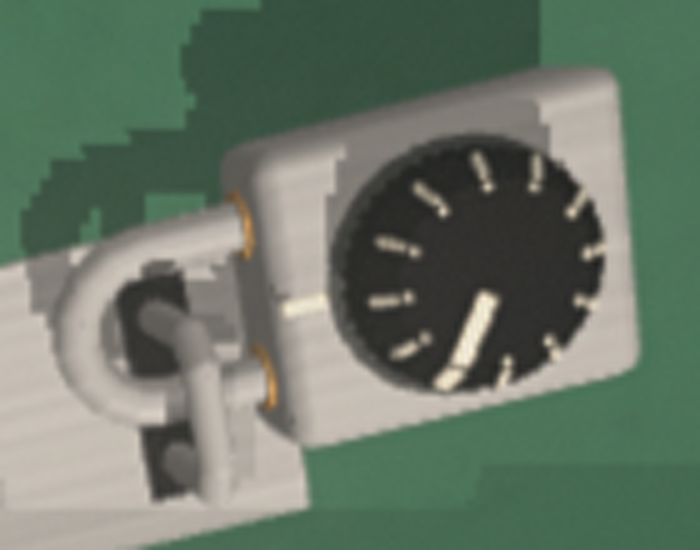

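View pics/side0_c255_180.png

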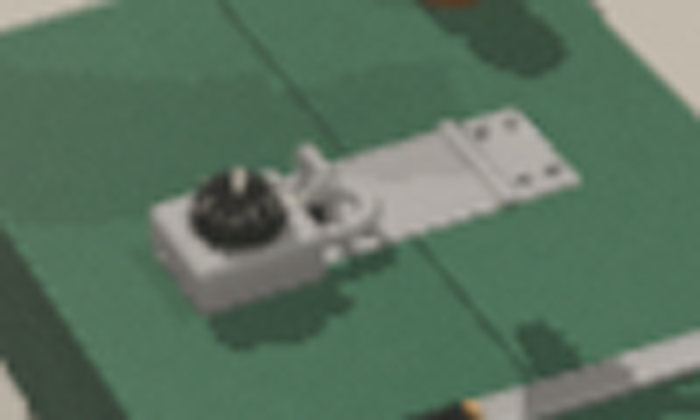

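Confirmed: steel body, gold collars and the shackle around the staple. The zero mark is about two marks short of the index. Next I take a rough position and heading from this view.

Run:
```python
from h import *
s=load('wrist0');k=lambda x,y:(330+x/5,90+y/5)
c=onz(s,*k(490,270),.138);print('dialc',c)
for n,p in dict(zin=(488,295),zout=(445,385),m1=(408,347),m2=(385,302),m3=(392,243)).items():
    q=onz(s,*k(*p),.138)-c;print(n,np.degrees(np.arctan2(q[1],q[0])),np.hypot(*q[:2]))
a=onz(s,*k(272,155),.124);b=onz(s,*k(550,72),.124);print('edge -y',a,b,np.degrees(np.arctan2(*(a-b)[1::-1])))
a=onz(s,*k(310,445),.124);b=onz(s,*k(630,368),.124);print('edge +y',a,b,np.degrees(np.arctan2(*(a-b)[1::-1])))
print('index',onz(s,*k(288,308),.124),onz(s,*k(325,300),.124))
a=onz(s,237,168,.1);b=onz(s,253,222,.1);print('strap end',a,b)
d=load('side0');print('side dialtop',tri([(s,*k(490,270)),(d,255+240/7,180+205/7)]))
```

```text
dialc [ 0.55904249 -0.05581179  0.138     ]
zin 93.47734738499405 0.0037519824153884255
zout 75.66368946701772 0.01808320039365391
m1 46.76215798967717 0.015982768092031856
m2 17.37850916840579 0.01605277525829253
m3 -14.649117868814358 0.015856195698982632
edge -y [ 0.58924623 -0.07207986  0.124     ] [ 0.54757311 -0.08442005  0.124     ] 16.495003537055553
edge +y [ 0.57829945 -0.02584254  0.124     ] [ 0.52749507 -0.03859421  0.124     ] 14.089908712999039
index [ 0.58427189 -0.04831323  0.124     ] [ 0.57844941 -0.04958765  0.124     ]
strap end [ 0.70909188 -0.0307472   0.1       ] [0.69600979 0.02045563 0.1       ]
side dialtop (array([ 0.55756602, -0.05631955,  0.12948824]), [0.002586519288899482, 0.002586519288899485])
```

Call:
servo_tool:
  commands:
    - [[0,0,0,2.9,-1.4,0.4,1],[0,0,0,2.9,-1.4,0.4,1],[0,0,0,2.9,-1.4,0.4,1],[0,0,0,2.85,-1.4,0.4,1],[0,0,0.12,0,0,0,1],[0,0,0.12,0,0,0,1],[0,0,0.12,0,0,0,1],[0,0,0.12,0,0,0,1],[0,0,0.12,0,0,0,1],[0,0,0.12,0,0,0,1]]

```text
time_s: 0.98
tcp_pos: [0.5592, -0.056, 0.2104]
ee_rot: [-3.141, -0.0, 2.416]
force: [0.1, 0.6, -0.1]
width: 0.0873
```

Call:
servo_tool:
  commands:
    - [[0,0,0.056,0,0,0,1],[0,0,0,0,0,0,1],[0,0,0,0,0,0,1],[0,0,0,0,0,0,1],[0,0,0,0,0,0,1],[0,0,0,0,0,0,1],[0,0,0,0,0,0,1],[0,0,0,0,0,0,1],[0,0,0,0,0,0,1],[0,0,0,0,0,0,1]]

```text
time_s: 1.82
tcp_pos: [0.5595, -0.056, 0.2106]
ee_rot: [3.142, 0.0, 2.366]
force: [-0.3, 0.6, 0.3]
width: 0.0875
```

Run:
```python
from h import *
s=snap('wrist','wrist1');print(s['st']);cv2.imwrite('pics/w1b.png',cv2.resize(s['image'],None,fx=1.42,fy=1.42,interpolation=cv2.INTER_CUBIC))
```

```text
{'time_s': 1.8167, 'joint_pos': array([ 2.48303162e-01,  1.85602589e-01, -2.63915334e-01, -1.28093086e-05,
       -1.12122274e+00, -1.02413300e+00]), 'qvel': array([ 0.00132634, -0.00271092,  0.00073002, -0.00018996,  0.00159225,
       -0.00115592]), 'effort': array([ 1.23549187e-03, -4.32242739e+01,  2.80252397e+01,  6.69335604e+00,
       -4.85002412e-02,  4.22644021e-03]), 'tcp_pos': array([ 0.55950737, -0.05600913,  0.21057569]), 'ee_rot': array([3.14153910e+00, 1.90818988e-05, 2.36575725e+00]), 'force': array([-0.32986357,  0.60556888,  0.30230801]), 'wrist_torque': array([ 0.0259608 , -0.08870017,  0.0198149 ]), 'width': 0.08749995475821876}
```

View pics/w1b.png

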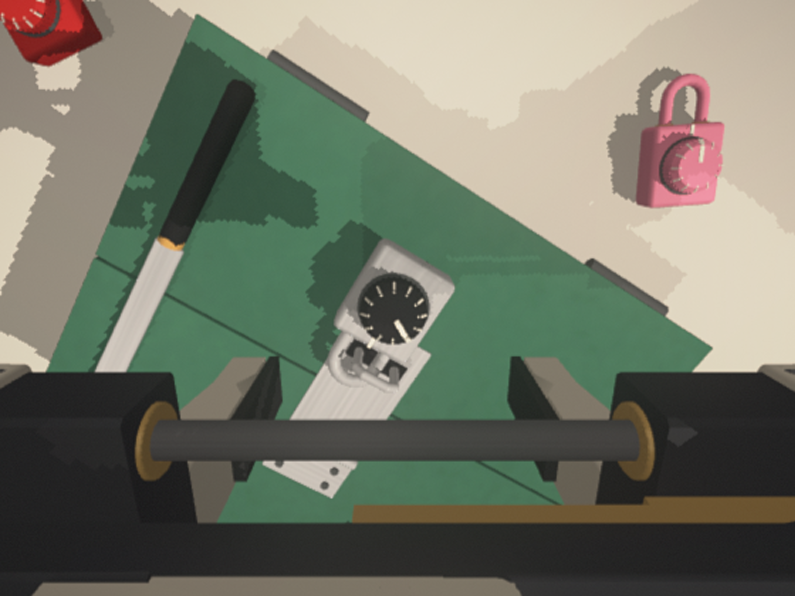

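The lock dial is at about (276,217) in the original picture, nicely in view, with the zero mark pointing down and to the right. I enlarge it to triangulate.

Run:
```python
from h import *
crop('wrist1',220,155,330,285,4.6)
```

```text
(no output)
```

View pics/wrist1_c220_155.png

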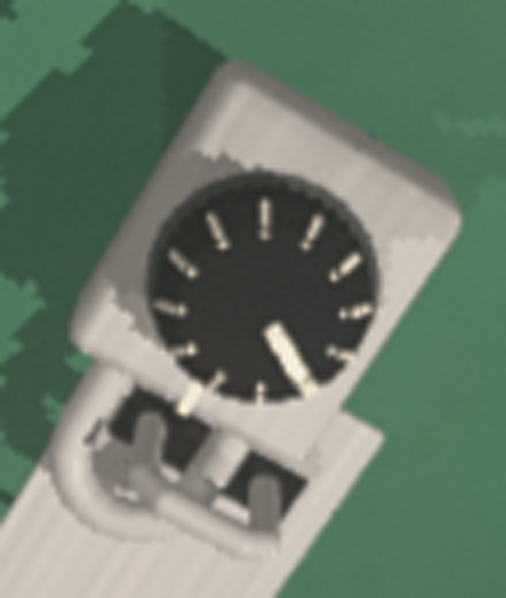

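Run:
```python
from h import *
s0=load('wrist0');s=load('wrist1');d=load('side0')
k0=lambda x,y:(330+x/5,90+y/5);k=lambda x,y:(220+x/4.6,155+y/4.6)
P=lambda n,a,b:print(n,*tri([(s0,*k0(*a)),(s,*k(*b))]))
P('dial top',(490,270),(263,304))
P('zero out',(445,385),(307,390))
P('idx outer',(288,308),(184,410)); P('idx inner',(325,300),(197,390))
P('body rear +y top corner',(632,368),(450,238))
P('body rear -y top corner',(615,75),(238,75))
c=onz(s,*k(263,304),.138);print(c)
for n,p in dict(z=(307,390),m1=(262,392),m2=(220,378)).items():
    q=onz(s,*k(*p),.138)-c;print(n,np.degrees(np.arctan2(q[1],q[0])),np.hypot(*q[:2]))
a=onz(s,*k(108,312),.124);b=onz(s,*k(215,112),.124);print(np.degrees(np.arctan2(*(a-b)[1::-1])))
a=onz(s,*k(303,460),.124);b=onz(s,*k(455,235),.124);print(np.degrees(np.arctan2(*(a-b)[1::-1])))
q=onz(s,*k(190,400),.124)-c;print('idx az',np.degrees(np.arctan2(q[1],q[0])))
```

```text
dial top [ 0.55843325 -0.05547632  0.13681726] [0.00021452701020225012, 0.0002145270102022603]
zero out [ 0.5635991  -0.03874939  0.13784032] [0.0004895397108087711, 0.0004895397108087618]
idx outer [ 0.58511741 -0.04844572  0.12664134] [0.0002105972885457334, 0.0002105972885457483]
idx inner [ 0.58006994 -0.04999988  0.12857342] [0.00015662484050054984, 0.00015662484050055485]
body rear +y top corner [ 0.52940151 -0.03921956  0.12801142] [4.1089106084371674e-05, 4.108910608435137e-05]
body rear -y top corner [ 0.53634471 -0.08390269  0.12189717] [9.516341246804356e-05, 9.516341246811756e-05]
[ 0.55810462 -0.05555938  0.138     ]
z 71.26945238473718 0.017163173162033297
m1 44.90742164760629 0.015829517384260156
m2 16.81779013535247 0.0151312297551002
17.369902830409995
14.275674649898725
idx az 16.094230502359288
```

Both views agree: the dial top is at z≈0.137 (0.138 expected), centre (0.5585, −0.0555), lock yaw ≈15.5°, and the zero mark is about 59° short, which is two clicks. I descend to the dial and grip it.

Call:
servo_tool:
  commands:
    - [[0,0,0,0.1,0,2.7,1],[0,0,0,0,0,2.7,1],[0,0,0,0,0,2.2,1],[0,0,0,0,0,0.5,1],[0,0,0,0,0,0,1],[0,0,0,0,0,0,1],[0,0,0,0,0,0,1],[0,0,0,0,0,0,1],[0,0,0,0,0,0,1],[0,0,0,0,0,0,1]]
  force: 15

```text
time_s: 2.7
tcp_pos: [0.5592, -0.0552, 0.1304]
ee_rot: [3.14, 0.001, 2.366]
force: [0.3, 0.1, 0.1]
width: 0.088
```

Run:
```python
from h import *
s=snap('wrist','wrist2');print(s['st']['tcp_pos'],s['st']['force']);cv2.imwrite('pics/w2b.png',cv2.resize(s['image'],None,fx=1.42,fy=1.42,interpolation=cv2.INTER_CUBIC))
```

```text
[ 0.55918396 -0.05524138  0.13043038] [0.30560353 0.10750392 0.05984614]
```

View pics/w2b.png

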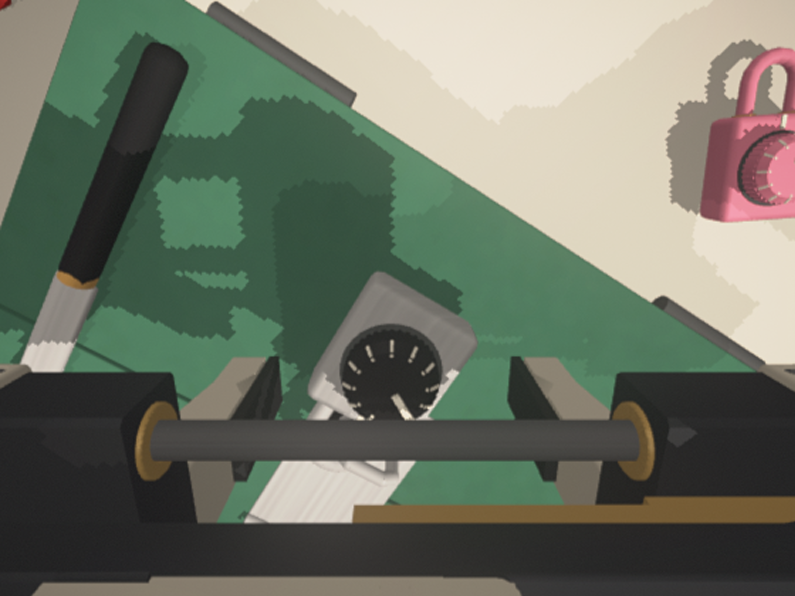

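The dial is centred between the fingers at about (275,263) and the zero mark is still two marks short. I go 2.5 mm lower and close.

Call:
servo_tool:
  commands:
    - [[0,0,0,0,0,0.25,1],[0,0,0,0,0,0,0.3],[0,0,0,0,0,0,0.3],[0,0,0,0,0,0,0.3],[0,0,0,0,0,0,0.3],[0,0,0,0,0,0,0.3],[0,0,0,0,0,0,0.3],[0,0,0,0,0,0,0.3],[0,0,0,0,0,0,0.3],[0,0,0,0,0,0,0.3]]
  force: 15

```text
time_s: 3.58
tcp_pos: [0.559, -0.0554, 0.1271]
ee_rot: [3.141, 0.0, 2.366]
force: [2.2, -1.3, 0.5]
width: 0.0354
```

Run:
```python
from h import *
s=readout.get_state();print(s['tcp_pos'],s['force'],s['wrist_torque'],s['width'],s['joint_pos'])
```

```text
[ 0.55895364 -0.05542556  0.127117  ] [ 2.21516767 -1.29256047  0.50748194] [-0.27583918 -0.46636751 -0.05046364] 0.035383222657220555 [ 2.49818485e-01  2.59886415e-01 -3.75355886e-01  3.09131525e-04
 -9.35273493e-01 -1.02597315e+00]
```

Call:
servo_tool:
  commands:
    - [[0,0,0,0,0,0.1,0.3],[0,0,0.06,0,0,0,0.3],[0,0,0.06,0,0,0,0.3],[0,0,0.06,0,0,0,0.3],[0,0,0.06,0,0,0,0.3],[0,0,0.06,0,0,0,0.3],[0,0,0.06,0,0,0,0.3],[0,0,0.06,0,0,0,0.3],[0,0,0.06,0,0,0,0.3],[0,0,0.045,0,0,0,0.3]]

```text
time_s: 4.42
tcp_pos: [0.5594, -0.0551, 0.127]
ee_rot: [3.14, 0.0, 1.838]
force: [-1.3, 2.1, 6.8]
width: 0.0354
```

Run:
```python
from h import *
s=snap('wrist','wrist3');t=s['st'];print(t['tcp_pos'],t['ee_rot'],t['force'],t['wrist_torque'],t['width']);crop('wrist3',200,170,360,320,5)
```

```text
[ 0.55938559 -0.05512956  0.12702887] [3.13998266e+00 2.20999043e-04 1.83775790e+00] [-1.25504262  2.14841224  6.78635371] [ 0.44604804  0.37214638 -0.01945648] 0.03536927172077472
```

View pics/wrist3_c200_170.png

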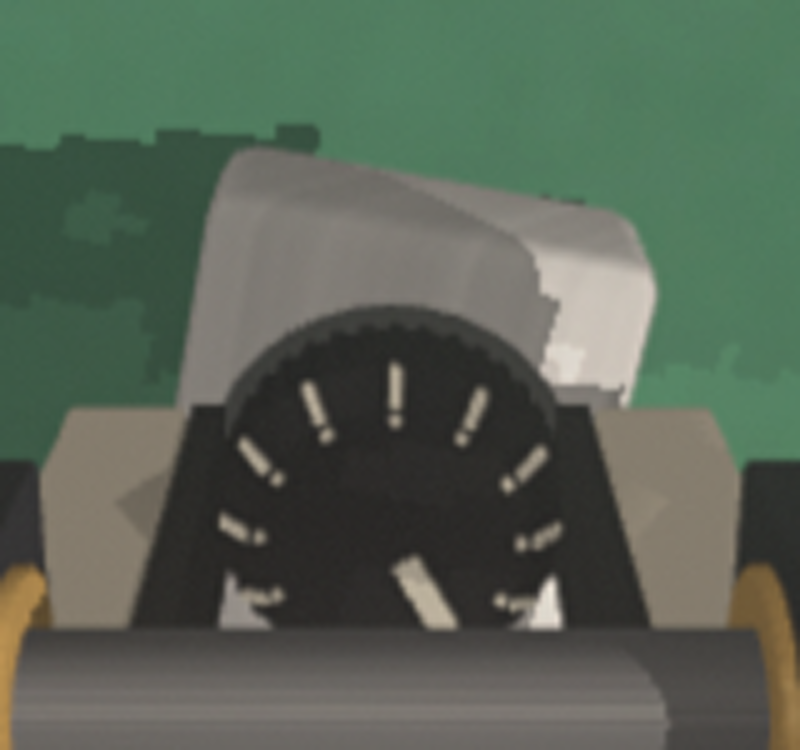

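```bash
cat >> h.py <<'E'
def az(s,p,q,z):
    a=onz(s,*p,z);b=onz(s,*q,z);return np.degrees(np.arctan2(*(b-a)[1::-1])),a.round(4),b.round(4)
E
python3 - <<'E'
from h import *
s=load('wrist3');k=lambda x,y:(200+x/5,170+y/5)
print('top rear edge',az(s,k(260,207),k(630,270),.124))
print('-y side top edge',az(s,k(215,215),k(180,405),.124))
print('+y side top edge',az(s,k(650,290),k(632,400),.124))
E
```

```text
top rear edge (np.float64(95.10326500885832), array([ 0.5321, -0.0755,  0.124 ]), array([ 0.5285, -0.0355,  0.124 ]))
-y side top edge (np.float64(3.5528080924468286), array([ 0.5342, -0.0799,  0.124 ]), array([ 0.5567, -0.0785,  0.124 ]))
+y side top edge (np.float64(9.3937844895454), array([ 0.5302, -0.0327,  0.124 ]), array([ 0.543 , -0.0305,  0.124 ]))
```

The body has turned about 10° with the dial (yaw ≈5.5°), so the dial has gone about 20° relative to it. I turn on and keep checking the relative angle.

Call:
servo_tool:
  commands:
    - [[0,0,0.04,0,0,0.1,0.3],[0,0,0.04,0,0,0,0.3],[0,0,0.04,0,0,0,0.3],[0,0,0.04,0,0,0,0.3],[0,0,0.04,0,0,0,0.3],[0,0,0.04,0,0,0,0.3],[0,0,0.04,0,0,0,0.3],[0,0,0.04,0,0,0,0.3],[0,0,0.04,0,0,0,0.3],[0,0,0,0,0,0,0.3]]

```text
time_s: 5.3
tcp_pos: [0.5595, -0.0549, 0.1269]
ee_rot: [3.139, -0.001, 1.479]
force: [-5.0, 2.8, 13.4]
width: 0.0355
```

Run:
```python
from h import *
s=snap('wrist','wrist4');t=s['st'];print(t['tcp_pos'],t['ee_rot'],t['force'],t['wrist_torque'],t['width']);crop('wrist4',200,170,360,320,5)
```

```text
[ 0.55945775 -0.05494031  0.12690348] [ 3.13942986e+00 -5.38499028e-04  1.47879654e+00] [-5.01682295  2.81578623 13.39780583] [1.12752048 1.48924666 0.02527159] 0.03549739523585692
```

View pics/wrist4_c200_170.png

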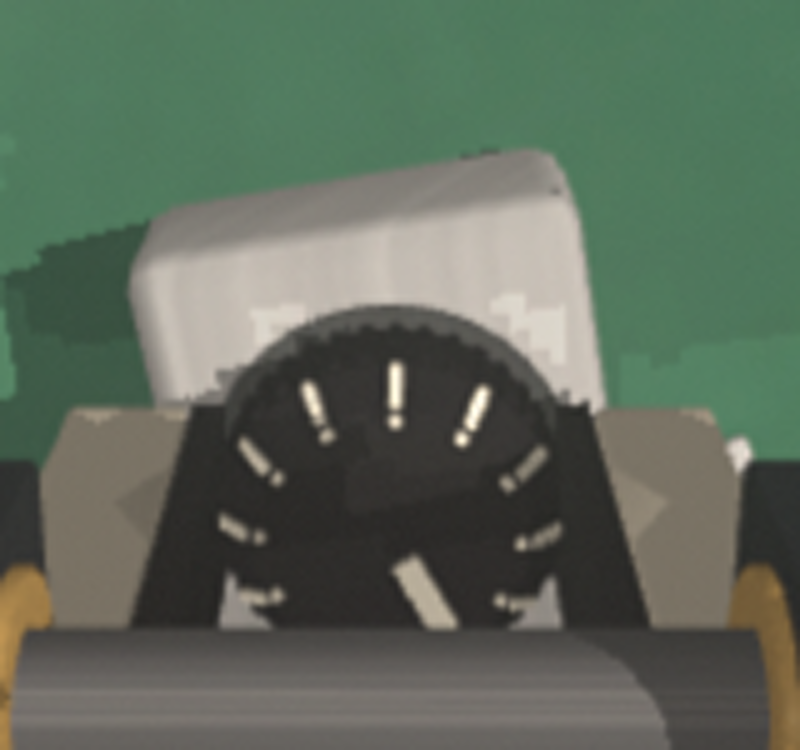

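Run:
```python
from h import *
s=load('wrist4');k=lambda x,y:(200+x/5,170+y/5)
print('top rear edge',az(s,k(150,265),k(555,197),.124))
print('bottom rear',az(s,k(180,207),k(520,150),.104))
print('-y side top edge',az(s,k(135,290),k(155,400),.124))
print('+y side top edge',az(s,k(575,205),k(603,405),.124))
for z in (.138,): print('zero dir',az(s,k(405,562),k(445,625),z))
print(np.degrees(s['st']['ee_rot'][2]))
```

```text
top rear edge (np.float64(94.76172814202339), array([ 0.5318, -0.0774,  0.124 ]), array([ 0.5281, -0.0337,  0.124 ]))
bottom rear (np.float64(94.64489086339698), array([ 0.5318, -0.0766,  0.104 ]), array([ 0.5285, -0.0359,  0.104 ]))
-y side top edge (np.float64(1.675297812643191), array([ 0.5345, -0.0794,  0.124 ]), array([ 0.5475, -0.079 ,  0.124 ]))
+y side top edge (np.float64(4.305420409412016), array([ 0.5292, -0.0317,  0.124 ]), array([ 0.5526, -0.0299,  0.124 ]))
zero dir (np.float64(24.152225603392807), array([ 0.5619, -0.0528,  0.138 ]), array([ 0.5698, -0.0493,  0.138 ]))
84.72880025416785
```

The body now stands still at ≈4.5° and the zero mark is ≈20° short, so I turn that remainder.

Call:
servo_tool:
  commands:
    - [[0,0,0.04,0,0,0,0.3],[0,0,0.04,0,0,0,0.3],[0,0,0.04,0,0,0,0.3],[0,0,0.04,0,0,0,0.3],[0,0,0.04,0,0,0,0.3],[0,0,0.04,0,0,0,0.3],[0,0,0.04,0,0,0,0.3],[0,0,0.04,0,0,0,0.3],[0,0,0,0,0,0,0.3],[0,0,0,0,0,0,0.3]]

```text
time_s: 6.18
tcp_pos: [0.5595, -0.0548, 0.1269]
ee_rot: [3.14, -0.001, 1.161]
force: [-5.0, 3.3, 13.2]
width: 0.0354
```

Run:
```python
from h import *
s=snap('wrist','wrist5');t=s['st'];print(t['tcp_pos'],t['ee_rot'],t['force'],t['wrist_torque'],t['width']);crop('wrist5',200,170,360,320,5)
```

```text
[ 0.55950239 -0.05479395  0.12691019] [ 3.13967407e+00 -1.42747144e-03  1.16096545e+00] [-5.02805364  3.27331791 13.1908568 ] [ 1.36420709  1.57168391 -0.05657609] 0.035387027005655276
```

View pics/wrist5_c200_170.png

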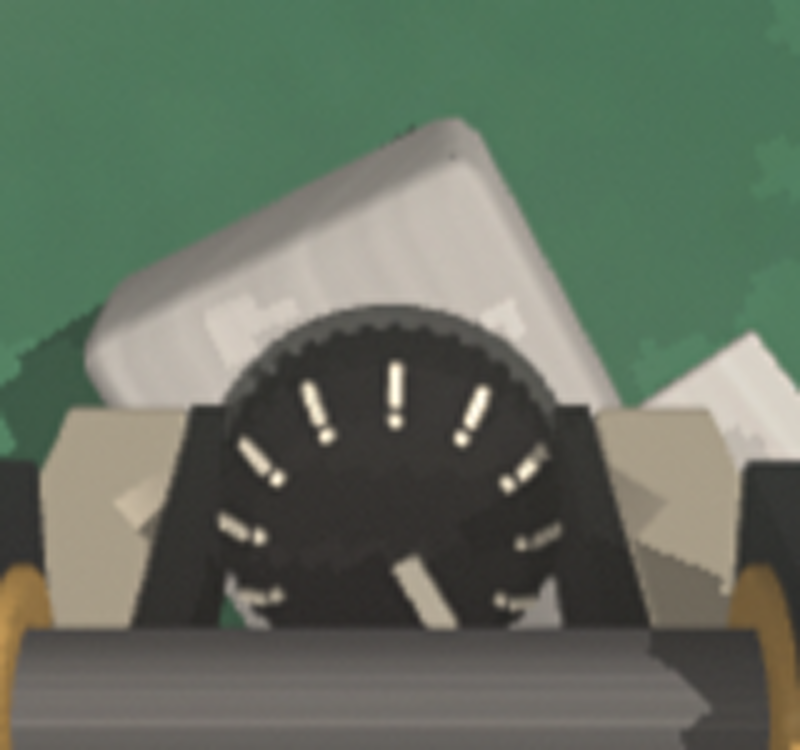

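Run:
```python
from h import *
s=load('wrist5');k=lambda x,y:(200+x/5,170+y/5)
print('top rear edge',az(s,k(105,355),k(460,160),.124))
print('+y side top edge',az(s,k(485,178),k(605,395),.124))
print('zero dir',az(s,k(405,562),k(445,625),.138))
```

```text
top rear edge (np.float64(96.46478875303853), array([ 0.5333, -0.077 ,  0.124 ]), array([ 0.5283, -0.0329,  0.124 ]))
+y side top edge (np.float64(5.210698340278516), array([ 0.5312, -0.0313,  0.124 ]), array([ 0.5595, -0.0287,  0.124 ]))
zero dir (np.float64(5.939167682072561), array([ 0.5622, -0.054 ,  0.138 ]), array([ 0.5708, -0.0531,  0.138 ]))
```

The zero mark (≈6°) is now in line with the lock axis (≈5.5°). I ease off the press, open, then rise and turn the jaws to the lock's y axis for a look.

Call:
servo_tool:
  commands:
    - [[0,0,0,0,0,-0.2,0.3],[0,0,0,0,0,0,1],[0,0,0,0,0,0,1],[0,0,0,0,0,0,1],[0,0,0,0,0,0,1],[0,0,0,0,0,-1,1],[0,0,0,0,0,-2,1],[0,0,0,0,0,-2.5,1],[0,0,0,0,0,-2.5,1],[0,0,0,0,0,0,1]]

```text
time_s: 7.07
tcp_pos: [0.5616, -0.0554, 0.2131]
ee_rot: [3.134, -0.003, 1.162]
force: [0.7, 0.9, 0.4]
width: 0.0863
```

Call:
servo_tool:
  commands:
    - [[0,0,-0.1,0,0,0,1],[0,0,-0.1,0,0,0,1],[0,0,-0.1,0,0,0,1],[0,0,-0.1,0,0,0,1],[0,0,-0.1,0,0,0,1],[0,0,0,0,0,0,1],[0,0,0,0,0,0,1],[0,0,0,0,0,0,1],[0,0,0,0,0,0,1],[0,0,0,0,0,0,1]]

```text
time_s: 7.9
tcp_pos: [0.5588, -0.0553, 0.2071]
ee_rot: [3.142, 0.0, 1.659]
force: [-0.4, -0.3, -0.6]
width: 0.0873
```

Run:
```python
from h import *
s=snap('wrist','wrist6');t=s['st'];print(t['tcp_pos'],t['ee_rot'],t['force'],t['width']);crop('wrist6',210,160,340,280,5)
```

```text
[ 0.55875432 -0.0553296   0.20714225] [3.14155764e+00 7.96305189e-06 1.65909261e+00] [-0.40415294 -0.29421354 -0.59915927] 0.08729175748057286
```

View pics/wrist6_c210_160.png

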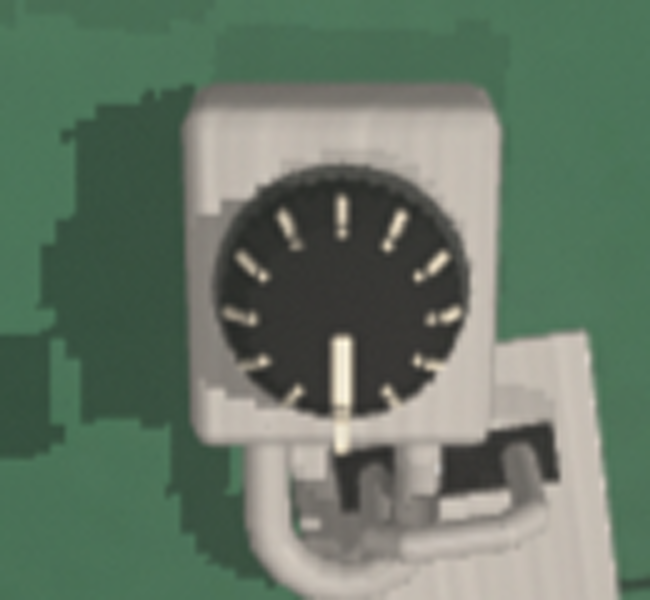

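The zero mark stands right at the index (crop (342,340)–(342,440)) and the lock is square with the jaws. Now I locate the staple and lock centre for the pull.

Run:
```python
from h import *
s=load('wrist6');k=lambda x,y:(210+x/5,160+y/5)
c=onz(s,*k(342,292),.138);print('dial',c)
print('side +y',az(s,k(497,130),k(487,435),.124),'side -y',az(s,k(190,130),k(200,435),.124),'rear',az(s,k(205,110),k(485,110),.124))
yaw=np.radians(5.06);ex=np.array([np.cos(yaw),np.sin(yaw),0]);ey=np.array([-ex[1],ex[0],0])
for n,p,z in [('-y leg foot',(378,490),.103),('+y leg foot',(525,462),.108),('xbar -y',(385,540),.128),('xbar +y',(535,510),.128),('bow inner',(340,565),.116),('strap edge1',(590,335),.1),('strap edge2',(620,590),.1)]:
    q=onz(s,*k(*p),z);d=q-c;print(n,q.round(4),'lock frame',(d@ex).round(4),(d@ey).round(4))
a=az(s,k(590,335),k(620,590),.1);print(a)
```

```text
dial [ 0.55364809 -0.05428166  0.138     ]
side +y (np.float64(4.943998364828571), array([ 0.53  , -0.0323,  0.124 ]), array([ 0.5811, -0.0279,  0.124 ])) side -y (np.float64(5.285572829445731), array([ 0.5342, -0.0796,  0.124 ]), array([ 0.5853, -0.0748,  0.124 ])) rear (np.float64(95.05563703633656), array([ 0.5308, -0.0775,  0.124 ]), array([ 0.527 , -0.0345,  0.124 ]))
-y leg foot [ 0.6028 -0.0433  0.103 ] lock frame 0.05 0.0066
+y leg foot [ 0.5927 -0.0184  0.108 ] lock frame 0.0421 0.0323
xbar -y [ 0.5996 -0.043   0.128 ] lock frame 0.0468 0.0072
xbar +y [ 0.592  -0.0191  0.128 ] lock frame 0.0413 0.0317
bow inner [ 0.6114 -0.0494  0.116 ] lock frame 0.058 -0.0003
strap edge1 [ 0.5709 -0.0086  0.1   ] lock frame 0.0212 0.044
strap edge2 [0.6208 0.0038 0.1   ] lock frame 0.072 0.052
(np.float64(14.025985114064682), array([ 0.5709, -0.0086,  0.1   ]), array([0.6208, 0.0038, 0.1   ]))
```

Run:
```python
from h import *
s=load('wrist2');k=lambda x,y:(x/1.42,y/1.42)
c=np.array([.556,-.054,0]);yaw=np.radians(5.06);ex=np.array([np.cos(yaw),np.sin(yaw),0]);ey=np.array([-ex[1],ex[0],0])
for p in [(95,285),(60,275),(188,60),(25,365),(72,368)]:
    d=onz(s,*k(*p),.108)-c;print(p,d@ex,d@ey)
crop('wrist6',0,0,560,420,1.4)
s=load('wrist6');
c=onz(s,210+342/5,160+306/5,.138);print(c)
```

```text
(95, 285) 0.05862319527617692 -0.11466925363218682
(60, 275) 0.064158142695098 -0.12773325590715034
(188, 60) -0.03752052840199504 -0.1309585951388399
(25, 365) 0.11100430679622919 -0.11988564447911178
(72, 368) 0.09893308936801534 -0.10351661286563059
[ 0.55587187 -0.05408325  0.138     ]
```

View pics/wrist6_c0_0.png

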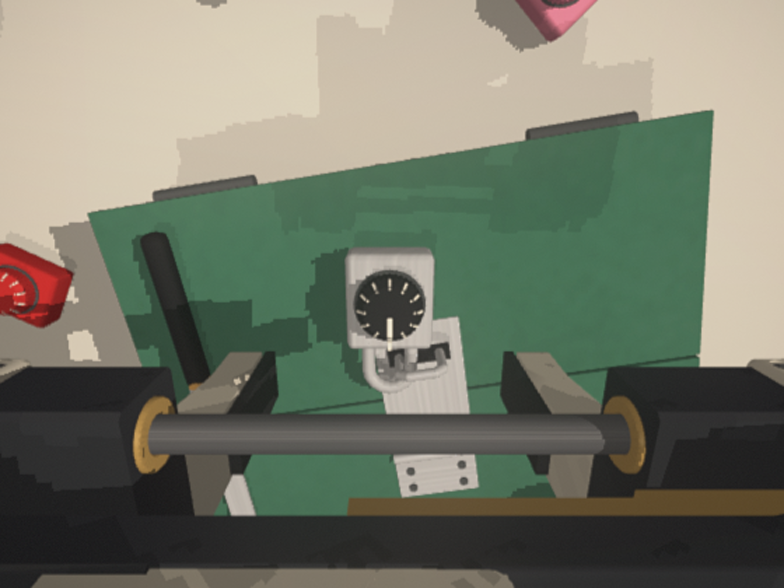

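Lock centre is (0.556, −0.054) and the knife is at least 10 cm to the side, clear of the fingers (65 mm). Descending to grip the body.

Call:
servo_tool:
  commands:
    - [[0,0,0,0.15,-0.28,2.5,1],[0,0,0,0,0,2.5,1],[0,0,0,0,0,2.5,1],[0,0,0,0,0,1.6,1],[0,0,0,0,0,0.6,1],[0,0,0,0,0,0.2,1],[0,0,0,0,0,0,1],[0,0,0,0,0,0,1],[0,0,0,0,0,0,1],[0,0,0,0,0,0,1]]
  force: 10

```text
time_s: 8.78
tcp_pos: [0.5565, -0.0539, 0.1092]
ee_rot: [3.14, -0.0, 1.661]
force: [-1.1, 1.4, 0.0]
width: 0.0881
```

Run:
```python
from h import *
s=snap('wrist','wrist7');t=s['st'];print(t['tcp_pos'],t['ee_rot'],t['force'],t['width']);crop('wrist7',120,150,430,330,2.5)
```

```text
[ 0.55650254 -0.05393955  0.10916163] [ 3.13967266e+00 -2.04021142e-04  1.66061868e+00] [-1.10506769  1.4088945   0.03833032] 0.08807512667181586
```

View pics/wrist7_c120_150.png

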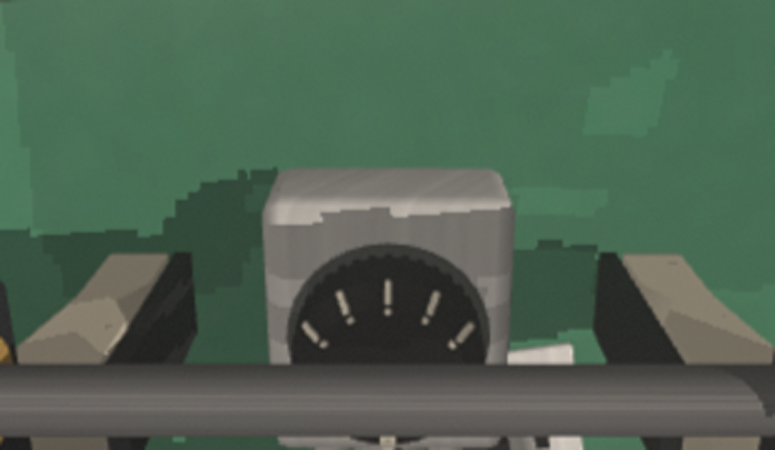

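Centred, with zero still at the index. I go 2.5 mm lower and close on the body.

Call:
servo_tool:
  commands:
    - [[0,0,0,0,0,0.25,1],[0,0,0,0,0,0,0.4],[0,0,0,0,0,0,0.4],[0,0,0,0,0,0,0.4],[0,0,0,0,0,0,0.4],[0,0,0,0,0,0,0.4],[0,0,0,0,0,0,0.4],[0,0,0,0,0,0,0.4],[0,0,0,0,0,0,0.4],[0,0,0,0,0,0,0.4]]
  force: 45

```text
time_s: 9.67
tcp_pos: [0.5558, -0.0542, 0.1055]
ee_rot: [-3.141, 0.0, 1.661]
force: [-0.1, -0.1, 0.6]
width: 0.0495
```

Gripped (49.5 mm). I ease the lock up 1 mm, turn it back about 10° to its original alignment with the staple, then look.

Call:
servo_tool:
  commands:
    - [[0,0,0,0,0,-0.1,0.4],[0,0,-0.035,-0.03,0.05,0,0.4],[0,0,-0.035,-0.03,0.05,0,0.4],[0,0,-0.035,-0.03,0.05,0,0.4],[0,0,-0.035,-0.03,0.05,0,0.4],[0,0,-0.035,0,0,0,0.4],[0,0,0,0,0,0,0.4],[0,0,0,0,0,0,0.4],[0,0,0,0,0,0,0.4],[0,0,0,0,0,0,0.4]]

```text
time_s: 10.5
tcp_pos: [0.5578, -0.055, 0.1063]
ee_rot: [-3.141, -0.0, 1.835]
force: [-0.6, -0.3, -5.0]
width: 0.0499
```

Run:
```python
from h import *
s=snap('wrist','wrist8');t=s['st'];print(t['tcp_pos'],t['ee_rot'],t['force'],t['wrist_torque'],t['width'])
for n in('scene','side'): snap(n,n+'8')
crop('wrist8',170,150,390,330,3.5);crop('side8',240,140,400,260,5);crop('scene8',200,150,320,250,6)
```

```text
[ 0.55776574 -0.05495327  0.10633258] [-3.14111394e+00 -1.42950712e-04  1.83473639e+00] [-0.56279808 -0.28813838 -5.04891507] [-0.06808494 -0.08013592  0.06093059] 0.04986807638051556
```

View pics/wrist8_c170_150.png

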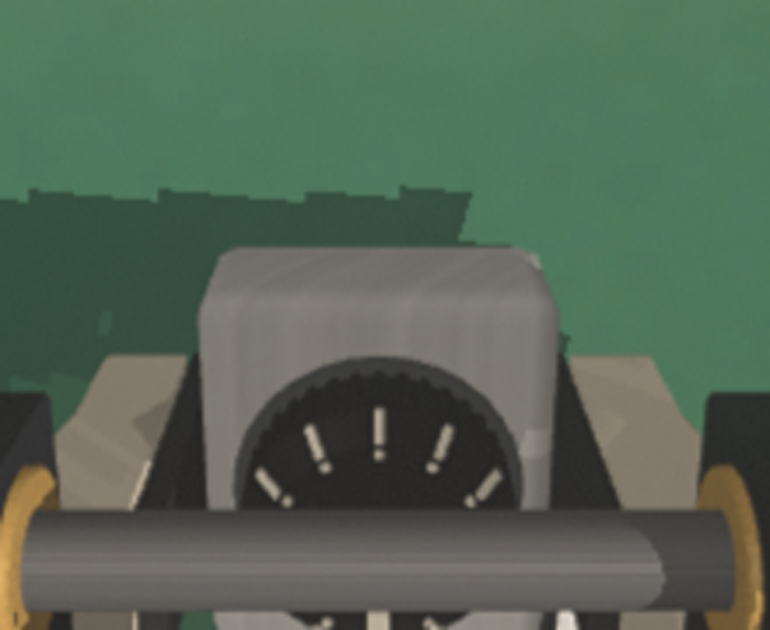

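View pics/side8_c240_140.png

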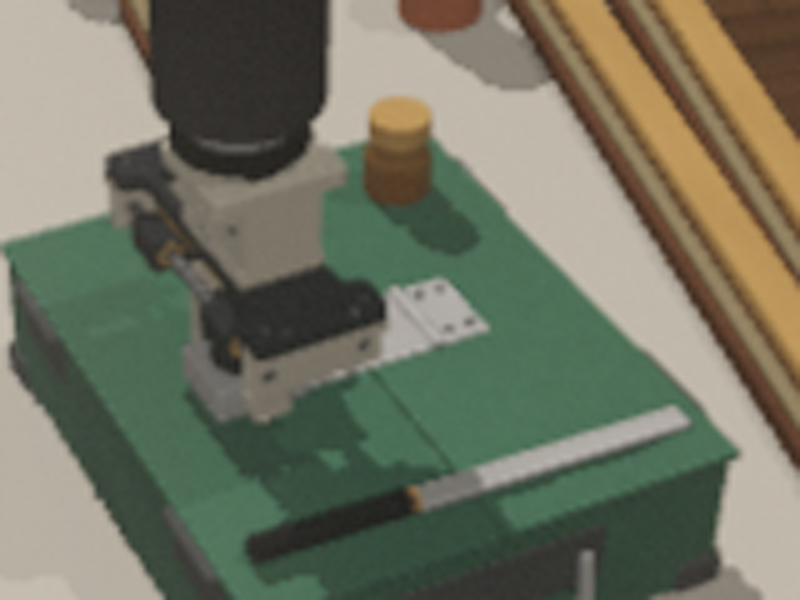

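View pics/scene8_c200_150.png

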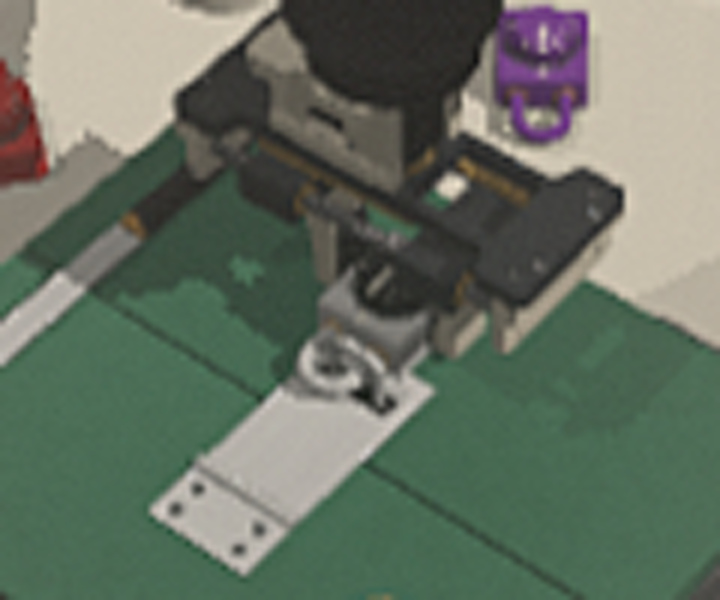

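Lock and jaws are aligned, the lock's weight is carried (5 N) and the forces are small. I pull along −x.

Call:
servo_tool:
  commands:
    - [[0,0,0,0,-0.3,0,0.4],[0,0,0,0,-0.3,0,0.4],[0,0,0,0,-0.3,0,0.4],[0,0,0,0,-0.3,0,0.4],[0,0,0,0,-0.3,0,0.4],[0,0,0,0,-0.3,0,0.4],[0,0,0,0,-0.3,0,0.4],[0,0,0,0,-0.2,0,0.4],[0,0,0,0,-0.1,0,0.4],[0,0,0,0,0,0,0.4]]

```text
time_s: 11.48
tcp_pos: [0.5347, -0.0613, 0.1067]
ee_rot: [3.141, 0.0, 1.836]
force: [2.9, 1.1, -4.6]
width: 0.0496
```

Run:
```python
from h import *
s=snap('wrist','wrist9');t=s['st'];print(t['tcp_pos'],t['ee_rot'],t['force'],t['wrist_torque'],t['width'])
for n in('scene',): snap(n,n+'9')
crop('wrist9',170,150,390,330,3.5);crop('scene9',200,150,320,250,6)
```

```text
[ 0.53471471 -0.06130337  0.10671731] [3.14136852e+00 2.86550798e-05 1.83565062e+00] [ 2.8844288   1.09702866 -4.64611768] [ 0.23897934 -0.93917125  0.01482369] 0.04956795550922206
```

View pics/scene9_c200_150.png

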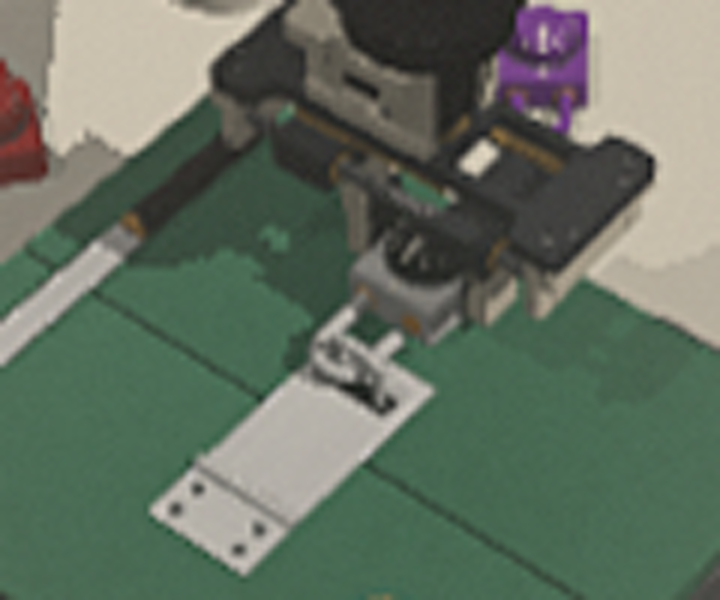

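The shackle is sliding out (3 N) after 24 mm of pull. I continue in smaller steps to the stop.

Call:
servo_tool:
  commands:
    - [[0,0,0,0,-0.1,0,0.4],[0,0,0,0,-0.1,0,0.4],[0,0,0,0,-0.1,0,0.4],[0,0,0,0,-0.1,0,0.4],[0,0,0,0,-0.1,0,0.4],[0,0,0,0,-0.1,0,0.4],[0,0,0,0,0,0,0.4],[0,0,0,0,0,0,0.4],[0,0,0,0,0,0,0.4],[0,0,0,0,0,0,0.4]]

```text
time_s: 12.42
tcp_pos: [0.5289, -0.0629, 0.1065]
ee_rot: [-3.141, -0.0, 1.836]
force: [1.6, 1.2, -4.5]
width: 0.0496
```

Call:
servo_tool:
  commands:
    - [[0,0,0,0,-0.1,0,0.4],[0,0,0,0,-0.1,0,0.4],[0,0,0,0,-0.1,0,0.4],[0,0,0,0,-0.1,0,0.4],[0,0,0,0,0,0,0.4],[0,0,0,0,0,0,0.4],[0,0,0,0,0,0,0.4],[0,0,0,0,0,0,0.4],[0,0,0,0,0,0,0.4],[0,0,0,0,0,0,0.4]]

```text
time_s: 13.25
tcp_pos: [0.5272, -0.0633, 0.107]
ee_rot: [3.138, 0.0, 1.836]
force: [9.1, 1.8, -7.5]
width: 0.0495
```

Run:
```python
from h import *
s=snap('wrist','wrist10');t=s['st'];print(t['tcp_pos'],t['ee_rot'],t['force'],t['wrist_torque'],t['width'])
for n in('scene',): snap(n,n+'10')
crop('scene10',200,150,320,250,6)
```

```text
[ 0.52718548 -0.06332734  0.10702056] [3.13776912e+00 3.29153006e-04 1.83605325e+00] [ 9.09178376  1.83570063 -7.50882474] [ 0.62839991 -3.04637786 -0.03182764] 0.04945690510548937
```

View pics/scene10_c200_150.png

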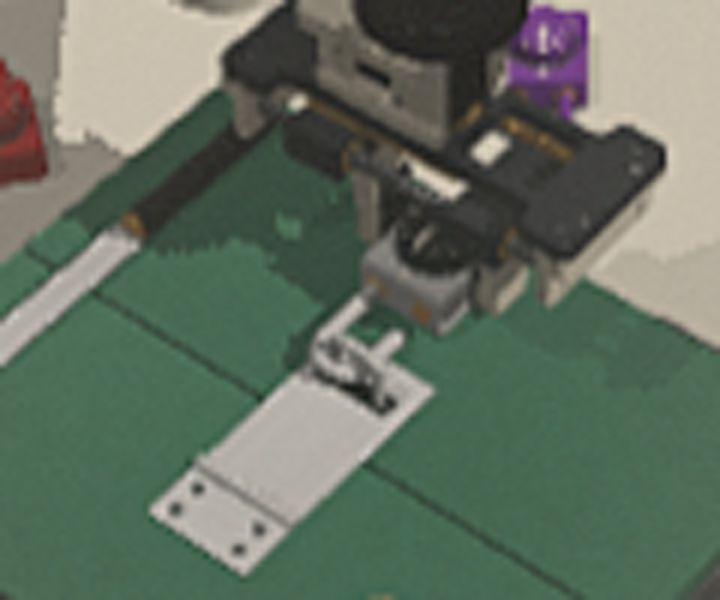

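The toe is out of the body at crop (385,345) and the force has risen to 9 N. I take one more 2 mm to confirm it's at the stop.

Call:
servo_tool:
  commands:
    - [[0,0,0,0,-0.1,0,0.4],[0,0,0,0,-0.1,0,0.4],[0,0,0,0,0,0,0.4],[0,0,0,0,0,0,0.4],[0,0,0,0,0,0,0.4],[0,0,0,0,0,0,0.4],[0,0,0,0,0,0,0.4],[0,0,0,0,0,0,0.4],[0,0,0,0,0,0,0.4],[0,0,0,0,0,0,0.4]]

```text
time_s: 14.18
tcp_pos: [0.527, -0.0634, 0.1074]
ee_rot: [3.135, 0.001, 1.837]
force: [13.6, 2.5, -11.0]
width: 0.0495
```

Run:
```python
from h import *
s=snap('wrist','wrist11');t=s['st'];print(t['tcp_pos'],t['ee_rot'],t['force'],t['wrist_torque'],t['width'])
crop('wrist11',170,150,390,330,3.5)
```

```text
[ 0.52699996 -0.06339591  0.10741087] [3.13463056e+00 6.79669352e-04 1.83654050e+00] [ 13.62241669   2.47071409 -11.00313327] [ 0.91666236 -4.65553268 -0.01123596] 0.04954781809387065
```

View pics/wrist11_c170_150.png

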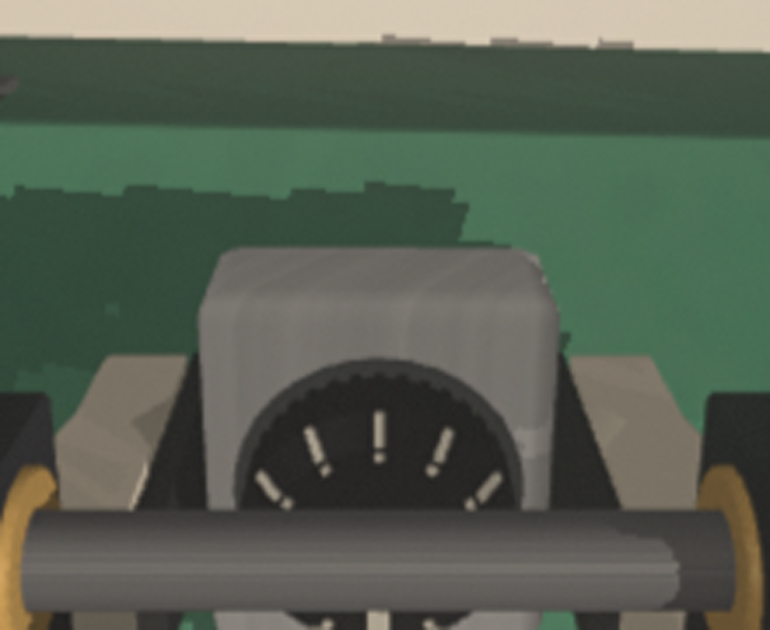

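At the stop: there's no more travel and force is 14 N, with no slip in the jaws. The leg is now at about 74 mm from lock_center, so I go forward 37 mm to bring the gap onto it. The command is 41 mm because it runs about 4 mm ahead of the actual position.

Call:
servo_tool:
  commands:
    - [[0,0,0,0,0.4,0,0.4],[0,0,0,0,0.5,0,0.4],[0,0,0,0,0.5,0,0.4],[0,0,0,0,0.5,0,0.4],[0,0,0,0,0.5,0,0.4],[0,0,0,0,0.5,0,0.4],[0,0,0,0,0.5,0,0.4],[0,0,0,0,0.4,0,0.4],[0,0,0,0,0.3,0,0.4],[0,0,0,0,0,0,0.4]]

```text
time_s: 15.07
tcp_pos: [0.5634, -0.0535, 0.1065]
ee_rot: [3.142, 0.0, 1.836]
force: [-0.6, 0.5, -5.1]
width: 0.0498
```

Run:
```python
from h import *
s=snap('wrist','wrist12');t=s['st'];print(t['tcp_pos'],t['ee_rot'],t['force'],t['wrist_torque'],t['width'])
for n in('scene',): snap(n,n+'12')
crop('scene12',215,160,305,235,8)
for n in('side',): snap(n,n+'12')
```

```text
[ 0.56344371 -0.05351394  0.10646195] [3.14151917e+00 8.89419788e-05 1.83566503e+00] [-0.64411435  0.48619009 -5.07601471] [-0.00116186 -0.09357617  0.00556618] 0.04979975221445069
```

View pics/scene12_c215_160.png

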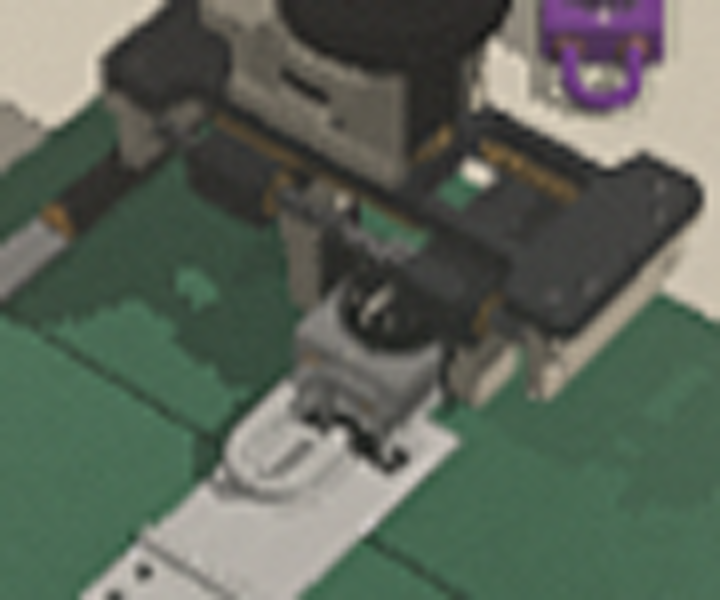

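The lock moved freely by 37.5 mm with no contact, and the open bow now lies in front of the staple. I lift slowly and watch the force.

Call:
servo_tool:
  commands:
    - [[0,0,0,0,0,-0.15,0.4],[0,0,0,0,0,-0.15,0.4],[0,0,0,0,0,-0.15,0.4],[0,0,0,0,0,-0.15,0.4],[0,0,0,0,0,-0.15,0.4],[0,0,0,0,0,-0.15,0.4],[0,0,0,0,0,-0.15,0.4],[0,0,0,0,0,-0.15,0.4],[0,0,0,0,0,0,0.4],[0,0,0,0,0,0,0.4]]

```text
time_s: 16.05
tcp_pos: [0.5629, -0.0536, 0.1187]
ee_rot: [3.141, -0.0, 1.836]
force: [-0.2, 0.2, -4.1]
width: 0.0497
```

Run:
```python
from h import *
s=snap('scene','scene13');t=s['st'];print(t['tcp_pos'],t['ee_rot'],t['force'],t['wrist_torque'],t['width'])
crop('scene13',215,160,305,235,8)
```

```text
[ 0.56286347 -0.05364726  0.11866153] [ 3.14134305e+00 -2.64932531e-05  1.83559687e+00] [-0.1535206   0.23577124 -4.08987687] [-0.03486374 -0.02211074  0.05063528] 0.04967544779649819
```

View pics/scene13_c215_160.png

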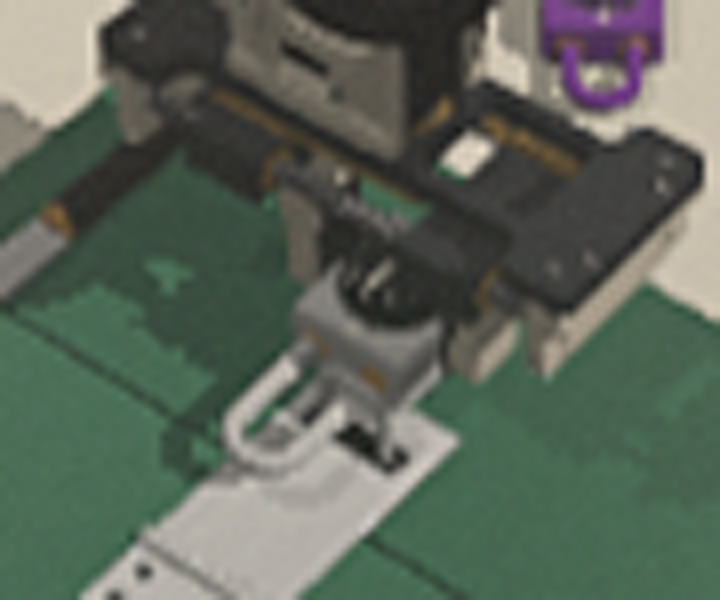

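Lifting freely (4–5 N, just the weight), and the toe has passed in front of the staple's crossbar. I continue straight up, slowly until clear and then higher.

Call:
servo_tool:
  commands:
    - [[0,0,0,0,0,-0.3,0.4],[0,0,0,0,0,-0.3,0.4],[0,0,0,0,0,-0.3,0.4],[0,0,0,0,0,-0.3,0.4],[0,0,0,0,0,-0.3,0.4],[0,0,0,0,0,-0.3,0.4],[0,0,0,0,0,-0.3,0.4],[0,0,0,0,0,-0.4,0.4],[0,0,0,0,0,-0.5,0.4],[0,0,0,0,0,-0.5,0.4]]

```text
time_s: 16.93
tcp_pos: [0.5628, -0.0537, 0.154]
ee_rot: [-3.141, 0.0, 1.836]
force: [-0.5, -0.2, -4.6]
width: 0.0495
```

Call:
servo_tool:
  commands:
    - [[0,0,0,0,0,-0.8,0.4],[0,0,0,0,0,-1.2,0.4],[0,0,0,0,0,-1.5,0.4],[0,0,0,0,0,-1.5,0.4],[0,0,0,0,0,-1.5,0.4],[0,0,0,0,0,-1.5,0.4],[0,0,0,0,0,-1.2,0.4],[0,0,0,0,0,-0.8,0.4],[0,0,0,0,0,-0.4,0.4],[0,0,0,0,0,0,0.4]]

```text
time_s: 17.77
tcp_pos: [0.5631, -0.0536, 0.2586]
ee_rot: [3.14, 0.0, 1.836]
force: [-1.9, -0.8, -4.5]
width: 0.0498
```

Call:
servo_tool:
  commands:
    - [[0,0,0,0,0,0,0.4],[0,0,0,0,0,0,0.4],[0,0,0,0,0,0,0.4],[0,0,0,0,0,0,0.4],[0,0,0,0,0,0,0.4],[0,0,0,0,0,0,0.4],[0,0,0,0,0,0,0.4],[0,0,0,0,0,0,0.4],[0,0,0,0,0,0,0.4],[0,0,0,0,0,0,0.4]]

```text
time_s: 18.6
tcp_pos: [0.5628, -0.0536, 0.2576]
ee_rot: [3.142, -0.0, 1.836]
force: [0.3, -0.5, -4.3]
width: 0.0493
```

Run:
```python
from h import *
s=snap('wrist','wrist14');t=s['st'];print(t['tcp_pos'],t['ee_rot'],t['force'],t['wrist_torque'],t['width'],np.abs(t['qvel']).max())
snap('scene','scene14');snap('side','side14')
crop('scene14',160,120,340,255,4.4);crop('side14',200,60,440,240,3.3);crop('wrist14',130,110,420,330,2.7)
```

```text
[ 0.56282035 -0.05363603  0.25755509] [ 3.14158536e+00 -2.86998128e-05  1.83563275e+00] [ 0.32256642 -0.51664359 -4.33298346] [-0.0464785  -0.04966386 -0.04504446] 0.04930320347830589 0.001438264664312739
```

View pics/scene14_c160_120.png

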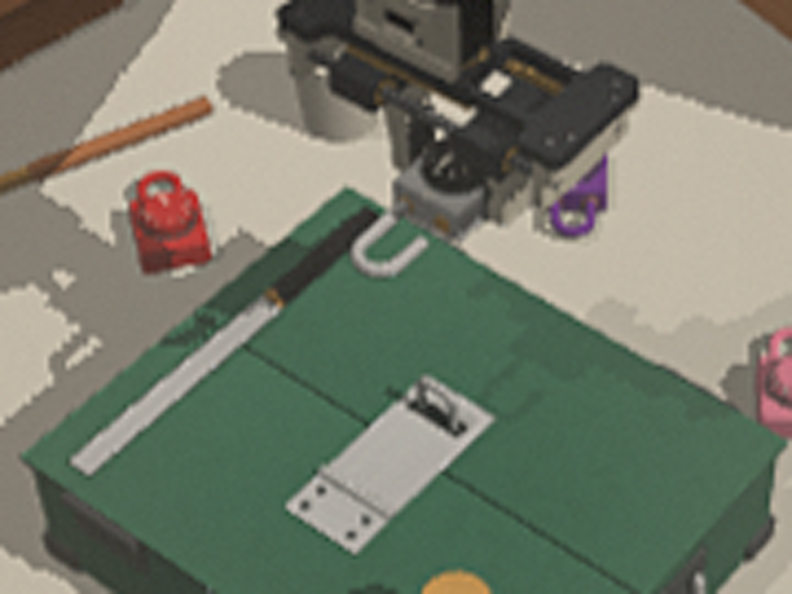

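View pics/side14_c200_60.png

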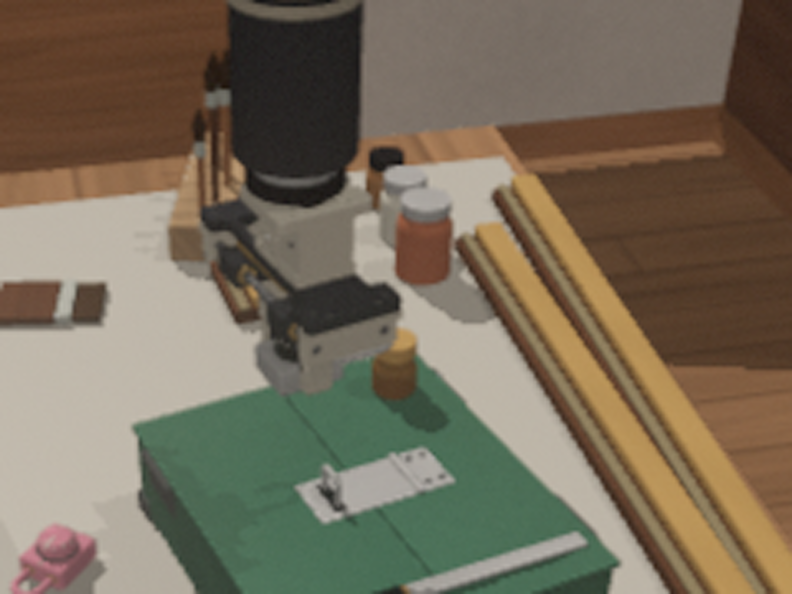

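View pics/wrist14_c130_110.png

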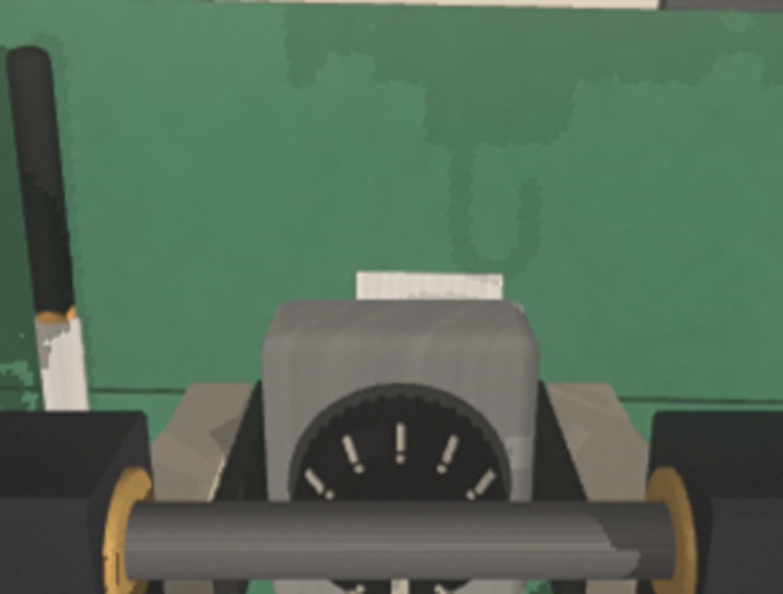

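The scene view shows the lock in the gripper with its bow open at crop (390,250), well clear of the staple at (435,395), and the knife undisturbed. The wrist view shows the dial up and the lock square in the jaws. Handing in.

```bash
python3 -c "
from bench import finish_job
print(finish_job())"
```

```text
the job is handed in; nothing more can be done
None
```

The padlock on the gold-leaf strongbox is open, off the staple, and held level in the gripper with its dial up, about 15 cm above the lid. I handed the job in at about 19 s of the 67 s allowed, and the hand-in reported no verdict.

- **Dial:** I turned it two clicks clockwise until the long zero mark stood at the index. A picture taken with the gripper lifted clear confirmed this. At one look the mark and the lock's axis agreed within about 1°, and it did not run past.
- **Body swung while dialling:** The lock's body turned about 10° with the dial until it met the staple. I measured the remaining turn relative to the body, then turned the body back to about 15° before pulling.
- **Shackle:** I pulled the body back until it stopped; a further 2 mm of commanded pull only raised the force to about 14 N, with no slip in the jaws. The pull came to about 32 mm in all, which is 22 mm of shackle travel plus roughly 10 mm of slack.
- **Staple position disagreed:** The cameras had suggested only about 6 mm of slack. The stop put the staple leg about 3 mm from the camera estimate. I went by the stop, and the lock came forward 37 mm and lifted off without touching.
- **Last checks:** The arm was still and the wrist force was about 4.3 N, close to the lock's weight. Finger opening was 49 mm, and the open shackle with its toe gap was visible. The knife, jar and look-alikes showed no sign of having been touched in the pictures; I did not re-measure their positions.

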